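# Lock a fresh filter cartridge into the fume absorber

### The arm

A 6-joint arm with a two-finger parallel gripper is mounted at the origin on the work surface. World frame = base frame: x ahead of the robot, y to its left, z up, the work surface at z = 0. Lengths are in mm, angles in degrees, forces in N, time in s.
With the tool pointing down it reaches from about 350 to 850 mm from the base axis. Payload 8.1 kg.
Tool frame: the origin (TCP) lies between the finger pads; the fingertips stand 22 mm ahead of it and the grasp point (between the pads) lies 3 mm ahead of it (r.nose_length is the z of the fingertips in the tool frame, in mm); z points along the fingers, x is the direction in which the jaws open and shut, and the axes are right-handed (so a half turn about z gives the same grasp; the last joint's range is limited). The gripper opens to 85 mm and grips with 20 to 120 N. Pads are 22 mm wide; open, the fingers measure 114 mm over their backs; the gripper's body (76 mm by 85 mm) begins 54 mm behind the grasp point. The pads swing forward as they close: fully open they stand 13 mm farther back than shut.
Start: joints at [67.013, 7.471, 85.268, -0, 87.261, -4.893], TCP at [186.325, 570.341, 253.292] pointing down, gripper open.
Joint ranges: [-169.43, 169.43], [-51.17, 129.36], [1.28, 143.12], [-76.62, 256.62], [0, 156.53], [-152.29, 152.29]. Speed limits (degrees/s): [136.94, 136.94, 159.86, 180, 180, 180].

### API

Orientations are given as [roll, pitch, yaw] about the fixed x, y, z axes, in that order (R = Rz(yaw) Ry(pitch) Rx(roll)).
In Python, from bench import r gives the robot as it stands.
- The arm moves only by the shell command python3 -m jog 'ROWS' [FORCE]. ROWS is JSON, a list of rows, each a list of 5 numbers: the shift along the tool's x, y, z in m, then the turn about the tool's z in degrees, then the opening in per cent of the stroke, from 0 (shut) to 100 (fully open). A call has 1 to 8 rows; each row is the pose to reach, as a shift and turn from the pose measured when the call began, along the tool's axes at that moment; what a row does not reach only later rows make up. A row lasts 1/10 s, in which the tool goes at most 50 mm and 8.59 degrees, less where a joint would pass 70% of its speed; a pose out of reach is approached as far as the arm can. A call with a gripper value outside its range is refused whole. The fingers move at their own pace and stop on an object; FORCE is the grip in N (left out, the last holds). Time passes only in rows, so rows that repeat a pose let the fingers close. It gives the time, the measured TCP pose, the force and the opening at its end, in the units of the state.
- r.sense(): the state, without advancing time (a new reading comes with each control period).
- r.snapshot(name): name is "scene" or "top" or "wrist"; returns a dict with "image" (384x512x3 uint8, red, green, blue), "K" (3x3 intrinsics, pixels), "T" (4x4, takes a point from camera to world coordinates); the wrist camera has in their place "tool_from_camera" (4x4, takes a point from camera to tool coordinates, whose origin is the TCP and whose axes are the tool frame's). Camera axes: x right, y down, z forward; pixel columns grow to the right and rows downward; lengths in mm; the calibration is good to about 2 mm. A picture is of the moment at which its call begins: read the wrist's pose just before it. There is no depth.
- r.hand_in(): hands the job in, once; it reports no verdict.
Trained networks look in a picture, given as the dict that the camera call returned (one of the last four; its "shot" number tells which), for a name from the list of things; names that differ only in an ending like _2 or _b are one class to them, and where a whole thing is asked for, a point or a joint stands for the part that bears it (a point fixed in the world has none). Each returns a list of dicts, best first, with "conf" (0 to 1); they miss things now and then, are a little off and sometimes report something else, mostly with a low value. They report only what shows in the picture. A call takes as long as a camera call. They do not tell look-alikes from the thing itself.
- r.search_frame(picture, label): "bbox" ([left, top, right, bottom] in pixels, round what is visible of it).
- r.pinpoint(picture, label): "uv" ([column, row] in pixels: a listed point, or the origin of a listed thing).
The state is a dict: "time": time; "joint_pos": joint angles; "qd": joint speeds; "joint_efforts": joint torques, N m; "tool_pos": TCP position; "tcp_rot": TCP orientation; "ft_force": force on the tool from outside, world axes, zero at the start; "wrist_torque": the same for the moment, N m; "finger_gap": finger opening in mm.
Only numpy, scipy, OpenCV 4.12 (cv2) and the standard library are available. Lean on these libraries where they do the work, as an engineer would, in place of code of your own. Each camera call takes 0.05 s, during which the arm holds its last target. There are 200 camera calls.

### The job

Fit the fresh filter cartridge that stands on the bench mat into the round collar on top of the solder-fume absorber: feel for the two slots with the cartridge's lugs, push it in gently against the spring, and twist it clockwise (seen from above) until you feel the stop, so that it springs up into its notches and stays locked and upright when you let go. Never force it, and leave the other things on the bench where they are.

Things in the scene. Friction and masses are not known exactly. Their poses are not given: they have to be found in the camera images.
- cartridge_center (a point): Filter cartridge: aluminium barrel, black flange and black upright grip bar on top, 70 mm tall, 0.11 to 0.23 kg, standing on the mat on its flat end. Point on its axis, half-way up (35 mm above the underside). z is up its axis, x runs along the grip bar. A half turn about z changes nothing.
- cartridge: The same cartridge; origin at the centre of its underside, same axes. Heights above the underside: end tapering from 47 mm across at 0 to 54 mm at 10 mm, barrel 54 mm across 10-30 mm, flange 66 mm across 30-38 mm, grip bar 38-70 mm (50 mm long along x, 12 mm wide along y).
- lug (a point): Centre of the underside of the cartridge's +x lug, 30.5 mm from its axis. Two equal lugs stick out along +x and -x, in line with the grip bar, to 36 mm from the axis; each is 10 mm wide (y), 5 mm high, 12-17 mm above the cartridge's underside. Cartridge and collar are damaged if they press on each other with over 50 N in all, pushing or twisting.
- absorber: Solder-fume absorber: grey box 150 x 150 mm, 50 mm high, fixed to the bench, with a round aluminium collar standing on it up to 90 mm. Origin at the centre of its underside; x and y parallel to its sides, z up.
- mouth (a point): Centre of the collar's top rim, 90 mm above the absorber's underside, axes as the absorber's. Collar 86 mm across, bore 57 mm: the cartridge's tapered end enters the bore, then its lugs land on the rim (cartridge underside 12 mm below the rim). Turned until the lugs meet the slots, it goes in until its flange lands on the rim (underside 30 mm below the rim).
- lip_bottom (a point): On the collar's axis at the lower edge of its 9 mm thick lip, axes as the absorber's. Two opposite slots 13 mm wide cut the lip, out to 38 mm from the axis. Their line lies 0.15 to 0.85 rad anticlockwise (from above) of this x axis, differs each time and is not given: feel for it, or look. The collar does not turn. Lugs must be wholly below this level (by up to 4 mm) to turn.
- notch_roof (a point): On the collar's axis, 3 mm above lip_bottom, at the roof of the two locking notches in the lip's underside. They lie 40 deg (0.70 rad) clockwise from above of the slots; stops end the turn 0.05 rad further; anticlockwise of the slots is blocked. Let go there, the spring lifts the lugs' tops to this level: cartridge underside 23 mm below the rim, its centre 12 mm above it.
- pad (a joint): Spring pad down in the bore: 0 at rest, grows as it is pushed down (m). Its top rests 15 mm below the rim. It pushes back with 5 N at 0, 7 N with the cartridge locked (0.008) and 9 N with the flange on the rim (0.015); an unlocked cartridge is lifted to 0 or nearly.
- breadboard: White breadboard on a dark plate, 60 by 170 by 18 mm, lying on the mat; bystander, origin at the centre of its underside.
- spool: Small grey spool, 42 mm across and 34 mm tall, standing on the mat; bystander, origin at the centre of its underside.
- screwdriver: Screwdriver with a red handle, 160 mm long, lying on the mat; bystander.
- meter: Yellow hand-held meter, 75 by 150 by 40 mm, lying on the mat; bystander, origin at the centre of its underside.
There are look-alikes about, which are no part of the job. Of the things like the cartridge, leave any that is turquoise; of the rest the smaller one is meant.

How it is judged:
By the outcome, as a careful person would: the job done as asked, in the order asked, and still so for the second after the job is handed in, with the robot touching nothing.
It also fails if it takes over 72 s, if anything falls off the work surface, if the arm or the gripper's body presses on something with over 40 N, if the wrist force passes 120 N, or if a joint passes its speed limit or range.

## Working session

There is one attempt and no reset: what is moved stays moved. The work goes in short steps, Python scripts to look and compute and a shell command to move; the robot and the scene stay as the last step left them, time stands still between calls to the robot, and variables do not carry over. Pictures are saved under pics/ and viewed, about 8 in all and at most 12, crops included, and the job is handed in when it is done.

```bash
mkdir -p pics; ls; cat > h.py <<'E'
import numpy as np, cv2
from bench import r
from scipy.spatial.transform import Rotation as Ro
def ray(p,uv,T=None):
    T=np.array(p["T"]) if T is None else T
    d=T[:3,:3]@np.linalg.solve(np.array(p["K"]),[uv[0],uv[1],1]); return T[:3,3],d
def onz(p,uv,z,T=None):
    o,d=ray(p,uv,T); return o+d*(z-o[2])/d[2]
def toolT(s):
    M=np.eye(4);M[:3,:3]=Ro.from_euler('xyz',s["tcp_rot"],degrees=True).as_matrix();M[:3,3]=s["tool_pos"];return M
def proj(p,X,T=None):
    T=np.array(p["T"]) if T is None else T
    c=np.linalg.inv(T)@np.append(X,1);u=np.array(p["K"])@c[:3];return u[:2]/u[2]
def save(p,n,crop=None,f=1):
    im=p["image"][...,::-1]
    if crop: im=im[crop[1]:crop[3],crop[0]:crop[2]]
    cv2.imwrite(f"pics/{n}.png",cv2.resize(im,None,fx=f,fy=f,interpolation=cv2.INTER_CUBIC))
E
python3 - <<'E'
from h import *
s=r.sense();print(s)
a=r.snapshot("top");b=r.snapshot("scene")
im=np.hstack([a["image"],b["image"]])
save(a,"top",f=1.5);save(b,"scene",f=1.5)
for n,z in [("cartridge_center",35),("cartridge",0),("mouth",90),("lug",12),("absorber",0),("breadboard",0),("spool",0),("meter",0)]:
  for p in (a,b):
    for d in r.pinpoint(p,n)[:4]: print(n,np.round(d["uv"],1),round(d["conf"],2),onz(p,d["uv"],z).round(1))
for p in (a,b):print([ (np.round(d["bbox"]),round(d["conf"],2)) for d in r.search_frame(p,"cartridge")])
E
```

```text
pics
{'time': 0.0, 'joint_pos': array([ 6.70143339e+01,  7.51507531e+00,  8.53315142e+01,  1.10357809e-03,
        8.72624352e+01, -4.89377994e+00]), 'qd': array([-0.05763232, -0.04905648, -0.04435341, -0.01214326,  0.04104801,
        0.05362446]), 'joint_efforts': array([-1.86152094e-03, -5.69387555e+01, -5.00555241e+01, -1.54666877e-04,
        1.44184215e-02,  3.43050226e-05]), 'tool_pos': array([186.09709366, 569.85297346, 252.2233315 ]), 'tcp_rot': array([-1.79989601e+02,  1.08533217e-01,  7.19080700e+01]), 'ft_force': array([ 0.12509   ,  0.66006482, -0.60903975]), 'wrist_torque': array([ 0.01856199, -0.0350622 ,  0.02139426]), 'finger_gap': 85.39552123794309}
cartridge_center [148.2 209.5] 0.96 [553.3 305.5  35. ]
cartridge_center [194.4 230.6] 0.95 [502.8 187.2  35. ]
cartridge_center [211.4 170.6] 0.72 [655.7 149.7  35. ]
cartridge_center [195.1 233.6] 0.53 [495.4 185.1  35. ]
cartridge_center [269.  237.1] 0.82 [627.1 143.2  35. ]
cartridge_center [322.2 222.1] 0.8 [491.7 195.9  35. ]
cartridge_center [342.3 257.5] 0.68 [537.9 304.6  35. ]
cartridge_center [203.5 160.2] 0.
[... 879 characters left out ...]
.7 [ 554.7 -219.7    0. ]
absorber [270.6 273. ] 0.65 [399.1  -6.6   0. ]
absorber [206.7 162.4] 0.83 [ 552.9 -215.3    0. ]
absorber [319.5 230. ] 0.37 [491.9 191.1   0. ]
breadboard [268.2 122.8] 0.84 [794.9   5.3   0. ]
breadboard [184.4 245.7] 0.91 [787.3   2.    0. ]
spool [271.5 276.1] 0.58 [391.4  -9.1   0. ]
meter [359.2 127.6] 0.57 [ 786.5 -238.9    0. ]
meter [136.3 190. ] 0.7 [ 773.9 -252.3    0. ]
[(array([190., 153., 230., 194.]), 0.69), (array([135., 192., 162., 220.]), 0.69), (array([180., 220., 207., 246.]), 0.6), (array([322., 180., 390., 246.]), 0.49)]
[(array([309., 208., 333., 239.]), 0.95), (array([327., 247., 354., 279.]), 0.94), (array([251., 215., 286., 259.]), 0.56)]
```

View pics/top.png

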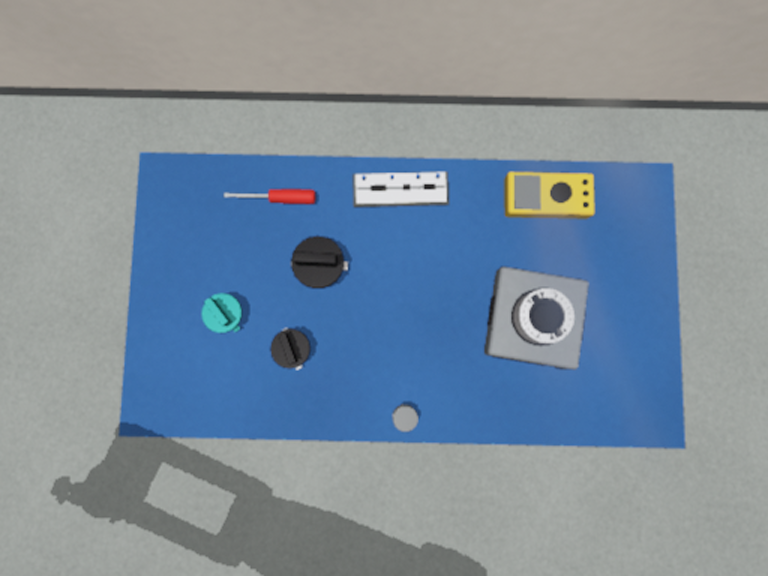

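View pics/scene.png

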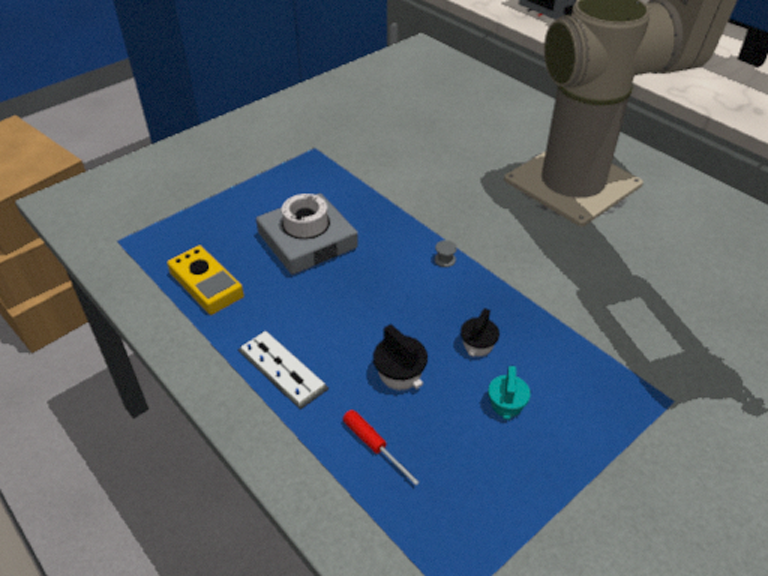

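The top and scene views agree. The small black cartridge is at top (194,231), which is about (495,190) in world coordinates. The larger black one at (211,172) and the turquoise one at (148,209) are look-alikes. The absorber is near (553,-217), yawed about -8°, and dark slot marks on the collar suggest a slot line near 34°.

```bash
python3 -m jog '[[-0.265,0.412,0,68,100],[-0.265,0.412,0,68,100],[-0.265,0.412,0,68,100],[-0.265,0.412,0,68,100],[-0.265,0.412,0,68,100],[-0.265,0.412,0,68,100],[-0.265,0.412,0,68,100],[-0.265,0.412,0,68,100]]'; python3 -m jog '[[0,0,0,68,100],[0,0,0,68,100],[0,0,0,68,100],[0,0,0,68,100],[0,0,0,68,100],[0,0,0,68,100],[0,0,0,68,100],[0,0,0,68,100]]'
python3 - <<'E'
from h import *
s=r.sense();print(s["tool_pos"],s["tcp_rot"],s["joint_pos"])
p=r.snapshot("wrist");print(p["tool_from_camera"]);T=toolT(s)@np.array(p["tool_from_camera"])
save(p,"w1",f=1.2)
print("big/small proj",proj(p,[495,190,35],T))
for n,z in [("cartridge_center",35),("cartridge",0),("lug",12)]:
    for d in r.pinpoint(p,n)[:3]: print(n,np.round(d["uv"],1),round(d["conf"],2),onz(p,d["uv"],z,T).round(1))
E
```

```text
time: 1.8
tool_pos: [439.9, 258.4, 253.6]
tcp_rot: [-180.0, -0.0, 3.6]
ft_force: [1.1, 0.3, -0.2]
finger_gap: 85.1
time: 2.6
tool_pos: [440.0, 258.4, 253.8]
tcp_rot: [-179.9, 0.0, -64.8]
ft_force: [-0.3, 0.1, 0.5]
finger_gap: 85.6
[439.95198952 258.43812293 253.75348237] [-1.79933092e+02  3.21515907e-03 -6.47925901e+01] [ 2.46693819e+01 -6.61580753e+00  9.93771421e+01  3.84798220e-03
  8.71717906e+01  8.94617863e+01]
[[ 9.99999729e-01  7.31540359e-04  8.85195369e-05 -1.26368687e+00]
 [-7.28454958e-04  9.63302359e-01  2.68417650e-01 -6.82866751e+01]
 [ 1.11087265e-04 -2.68417641e-01  9.63302630e-01 -1.19610189e+02]
 [ 0.00000000e+00  0.00000000e+00  0.00000000e+00  1.00000000e+00]]
big/small proj [330.6463584  150.80330083]
cartridge_center [332.6 143.6] 0.77 [503. 192.  35.]
cartridge_center [446.   30.9] 0.56 [651.6 143.6  35. ]
cartridge [324.3 144.5] 0.94 [497.8 190.7   0. ]
cartridge [256.6  51.3] 0.65 [557.7 311.5   0. ]
cartridge [418.5  43.2] 0.56 [643.5 149.4   0. ]
lug [395.2  21.4] 0.93 [646.3 188.6  12. ]
lug [250.3  19.3] 0.69 [581.6 330.5  12. ]
lug [332.2 119.2] 0.55 [527.7 199.7  12. ]
```

```bash
python3 -m jog '[[0.086,-0.050,0.05,0,100],[0.086,-0.050,0.05,0,100],[0.086,-0.050,0.05,0,100],[0.086,-0.050,0.05,0,100],[0.086,-0.050,0.05,0,100],[0.086,-0.050,0.05,0,100]]'
python3 - <<'E'
from h import *
s=r.sense();print(s["tool_pos"],s["tcp_rot"])
p=r.snapshot("wrist");T=toolT(s)@np.array(p["tool_from_camera"])
save(p,"w2",f=1.2)
for n,z in [("cartridge_center",35),("cartridge",0),("lug",12)]:
    for d in r.pinpoint(p,n)[:3]: print(n,np.round(d["uv"],1),round(d["conf"],2),onz(p,d["uv"],z,T).round(1))
E
```

```text
time: 3.4
tool_pos: [522.1, 203.8, 205.0]
tcp_rot: [-179.8, 0.0, -64.1]
ft_force: [-0.6, 0.1, 0.5]
finger_gap: 85.1
[522.12875272 203.84717641 205.00577998] [-1.79848733e+02  9.37661060e-03 -6.40753905e+01]
cartridge_center [255.2 202.3] 0.76 [500.5 192.9  35. ]
cartridge_center [372.3  85.6] 0.59 [647.1 146.   35. ]
cartridge_center [168.6 101. ] 0.55 [553.5 307.6  35. ]
cartridge [254.3 195. ] 0.91 [497.9 192.5   0. ]
cartridge [178.2  98.5] 0.87 [556.6 308.4   0. ]
cartridge [356.4  89.1] 0.75 [644.9 148.1   0. ]
lug [260.3 168.4] 0.91 [530.  201.2  12. ]
lug [325.   69.3] 0.7 [644.9 188.1  12. ]
lug [167.1  65.7] 0.58 [581.  326.8  12. ]
```

View pics/w2.png

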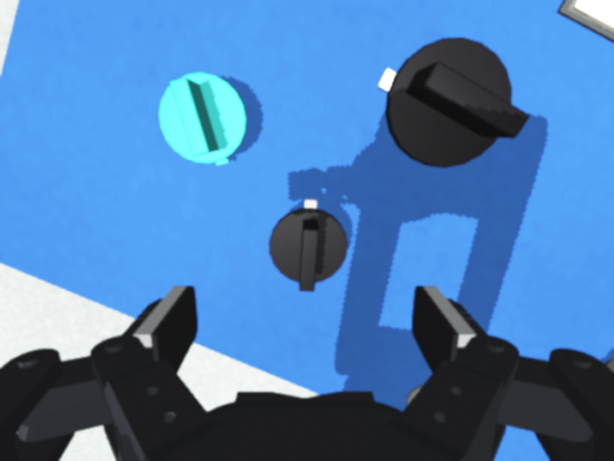

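The wrist view shows the small cartridge centred at about (257,203) in native pixels. Its grip bar runs nearly vertically in the image and the white lug is at (259,170). The turquoise and large cartridges are clear of the fingers.

```bash
python3 - <<'E'
from h import *
im=cv2.imread("pics/w2.png");im=cv2.resize(im,None,fx=1/1.2,fy=1/1.2)
c=im[155:255,205:310].astype(float)*1.0
c=np.clip(255*(c/255)**0.5,0,255).astype(np.uint8)
cv2.imwrite("pics/w2c.png",cv2.resize(c,None,fx=5.5,fy=5.5,interpolation=cv2.INTER_CUBIC))
E
```

```text
(no output)
```

View pics/w2c.png

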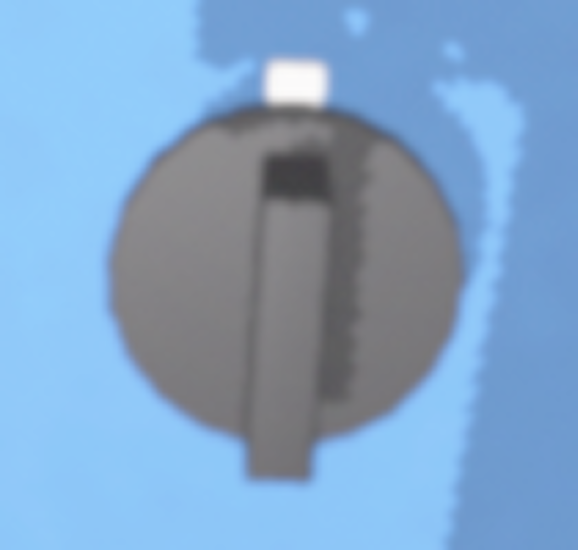

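```bash
python3 - <<'E'
from h import *
s=r.sense();p=r.snapshot("wrist");T=toolT(s)@np.array(p["tool_from_camera"])
g=lambda x,y,z:onz(p,(205+x/5.5,155+y/5.5),z,T)[:2]
a=(g(263,200,70)+g(331,202,70))/2;b=(g(313,480,70)+g(247,477,70))/2
l=g(297,85,17)
fl=[g(109,275,38),g(462,275,38),g(285,103,38),g(285,443,38)]
ang=lambda d:np.degrees(np.arctan2(d[1],d[0]))
print("bar c",(a+b)/2,np.linalg.norm(a-b),ang(a-b));print("flange",(fl[0]+fl[1])/2,(fl[2]+fl[3])/2)
c=(a+b)/2
print("lug ang",ang(l-c),np.linalg.norm(l-c))
print(s["tool_pos"],s["tcp_rot"])
d=c-s["tool_pos"][:2];y=np.radians(s["tcp_rot"][2])
print("tool shift",d@[np.cos(y),np.sin(y)],d@[np.sin(y),-np.cos(y)],"turn",s["tcp_rot"][2]-(ang(a-b)-90))
E
```

```text
bar c [498.74866901 189.67202581] 48.187141945891845 22.836014102218453
flange [499.74284488 190.28364379] [499.21075878 190.12398027]
lug ang 22.016342862026566 32.054457804449264
[522.21095648 203.60787068 204.66383343] [-1.79860119e+02 -5.15885464e-03 -6.41059318e+01]
tool shift 2.2905437733381158 27.192648180965946 turn 3.058054112187776
```

```bash
python3 -m jog '[[0.0025,0.027,0.03,3,100],[0.0025,0.027,0.06,3,100],[0.0025,0.027,0.09,3,100],[0.0025,0.027,0.12,3,100],[0.0025,0.027,0.135,3,100],[0.0025,0.027,0.14,3,100],[0.0025,0.027,0.14,3,100]]'; python3 -m jog '[[0,0,0,0,0],[0,0,0,0,0],[0,0,0,0,0],[0,0,0,0,0],[0,0,0,0,0],[0,0,0,0,0],[0,0,0,0,0],[0,0,0,0,0]]' 60
```

```text
time: 4.35
tool_pos: [499.3, 189.7, 64.6]
tcp_rot: [-179.9, 0.0, -67.1]
ft_force: [0.9, 0.3, 0.4]
finger_gap: 85.5
time: 5.15
tool_pos: [499.7, 189.7, 65.0]
tcp_rot: [-179.8, -0.0, -67.1]
ft_force: [0.3, 0.4, 5.4]
finger_gap: 11.1
```

```bash
python3 -m jog '[[0,0,-0.02,0,0],[0,0,-0.06,0,0],[0,0,-0.1,0,0],[0,0,-0.14,0,0],[0,0,-0.17,0,0],[0,0,-0.175,0,0],[0,0,-0.175,0,0]]'; python3 -m jog '[[0.04,0.019,0,0,0],[0.08,0.038,0,0,0],[0.12,0.057,0,0,0],[0.16,0.076,0,0,0],[0.2,0.095,0,0,0],[0.24,0.115,0,0,0],[0.28,0.134,0,0,0],[0.32,0.153,0,0,0]]'; python3 -m jog '[[0.04,0.019,0,0,0],[0.065,0.031,0,0,0],[0.075,0.036,0,0,0],[0.075,0.036,0,0,0],[0.075,0.036,0,0,0]]'
python3 - <<'E'
from h import *
s=r.sense();print(s["tool_pos"],s["tcp_rot"],s["finger_gap"],s["joint_pos"])
p=r.snapshot("wrist");T=toolT(s)@np.array(p["tool_from_camera"])
save(p,"w3",f=1.5)
for n,z in [("mouth",90),("lip_bottom",81),("absorber",0),("cartridge_center",0),("lug",0)]:
    for d in r.pinpoint(p,n)[:2]: print(n,np.round(d["uv"],1),round(d["conf"],2),onz(p,d["uv"],z,T).round(1))
E
```

```text
time: 5.85
tool_pos: [499.5, 189.7, 240.1]
tcp_rot: [-179.8, -0.0, -67.1]
ft_force: [0.1, 0.2, -2.0]
finger_gap: 11.1
time: 6.65
tool_pos: [481.3, -165.8, 236.2]
tcp_rot: [-180.0, 0.2, -67.1]
ft_force: [1.3, -0.4, -1.5]
finger_gap: 11.2
time: 7.15
tool_pos: [476.8, -247.6, 234.3]
tcp_rot: [180.0, 0.4, -67.1]
ft_force: [0.3, 0.8, -1.9]
finger_gap: 11.5
[ 476.82751638 -247.62904257  234.33444966] [179.9639482    0.35628606 -67.10430469] 11.462436425765125 [-33.02102484  -1.43078372  96.46852536   0.17038012  85.27756812
  34.06867335]
mouth [266.6  86.3] 0.55 [ 557.8 -222.8   90. ]
lip_bottom [263.4  84.1] 0.85 [ 559.  -219.6   81. ]
absorber [259.6  90.1] 0.97 [ 557.3 -218.     0. ]
lug [256.2 178.3] 0.56 [ 463. -254.    0.]
```

View pics/w3.png

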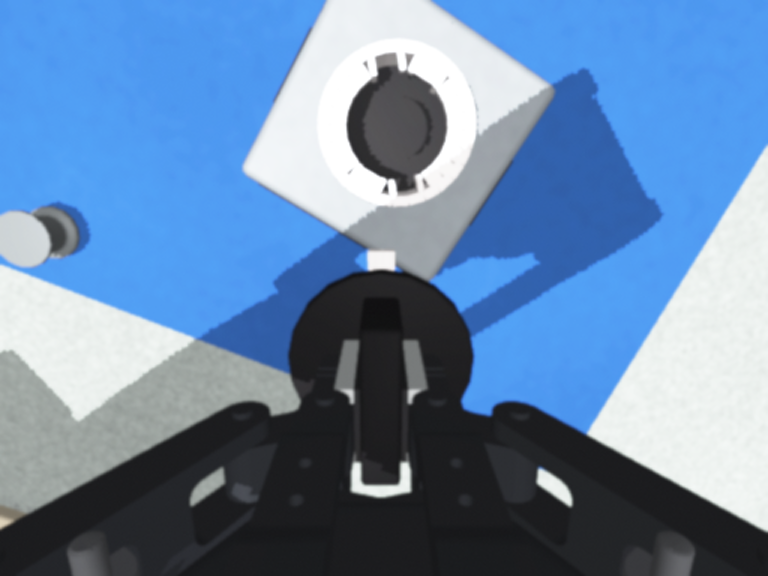

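The wrist view shows the cartridge held upright and the collar at about (264,83) in native pixels. The slot openings are roughly at (257,42) and (271,124). I'll zoom in on the collar.

```bash
python3 - <<'E'
from h import *
im=cv2.imread("pics/w3.png");im=cv2.resize(im,(512,384),interpolation=cv2.INTER_AREA)
c=im[15:150,200:330]
c=np.clip(255*(c/255.)**1.5,0,255).astype(np.uint8)
cv2.imwrite("pics/w3c.png",cv2.resize(c,None,fx=4.4,fy=4.4,interpolation=cv2.INTER_CUBIC))
E
```

```text
(no output)
```

View pics/w3c.png

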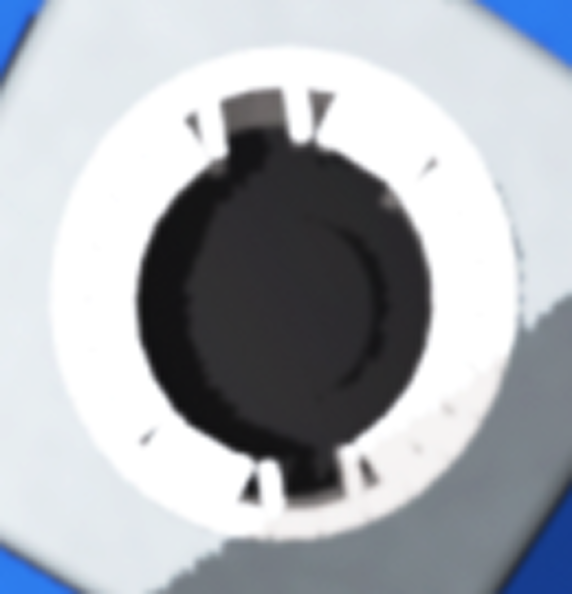

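```bash
python3 - <<'E'
from h import *
s=r.sense();p=r.snapshot("wrist");T=toolT(s)@np.array(p["tool_from_camera"])
g=lambda x,y,z:onz(p,(200+x/4.4,15+y/4.4),z,T)[:2]
ang=lambda d:np.degrees(np.arctan2(d[1],d[0]))
t=(g(222,100,90)+g(285,88,90))/2;b=(g(287,505,90)+g(343,496,90))/2
print("slot",ang(t-b),np.linalg.norm(t-b),(t+b)/2)
print("outer",(g(52,295,90)+g(518,295,90))/2,np.linalg.norm(g(52,295,90)-g(518,295,90)),(g(285,45,90)+g(285,540,90))/2,np.linalg.norm(g(285,45,90)-g(285,540,90)))
print("bore",(g(137,300,90)+g(431,300,90))/2,np.linalg.norm(g(137,300,90)-g(431,300,90)))
# held cartridge: lug & flange
f=lambda x,y,z:onz(p,(x/1.5,y/1.5),z,T)[:2]
z0=s["tool_pos"][2]-65
print("flange c",(f(289,355,z0+38)+f(473,355,z0+38))/2,np.linalg.norm(f(289,355,z0+38)-f(473,355,z0+38)), "lug",f(381,261,z0+17),"tcp",s["tool_pos"])
a=r.snapshot("top");
for q in ("mouth","lip_bottom"):
  for d in r.pinpoint(a,q)[:2]: print(q,d["uv"],d["conf"],onz(a,d["uv"],90 if q=="mouth" else 81))
E
```

```text
slot 32.66423693230243 73.69711557523598 [ 559.88216716 -221.46144183]
outer [ 561.49730072 -220.64570042] 88.04799976270668 [ 560.00851244 -221.32242578] 88.3765891609285
bore [ 560.61130774 -220.84224177] 55.60275875383108
flange c [ 479.15324085 -246.16416306] 64.65738805064224 lug [ 505.97815854 -234.74238837] tcp [ 477.58921814 -248.01782176  236.12879186]
mouth [363.6, 211.8] 0.78 [ 554.65270641 -219.81309614   90.        ]
lip_bottom [364.6, 208.0] 0.76 [ 564.41053648 -225.08013229   81.        ]
lip_bottom [394.5, 245.9] 0.46 [ 476.04812925 -294.29706522   81.        ]
```

```bash
python3 -m jog '[[0.004,-0.045,0,-5,0],[0.0087,-0.087,0,-9.8,0],[0.0087,-0.087,0.03,-9.8,0],[0.0087,-0.087,0.06,-9.8,0],[0.0087,-0.087,0.07,-9.8,0],[0.0087,-0.087,0.07,-9.8,0],[0.0087,-0.087,0.07,-9.8,0]]'
python3 - <<'E'
from h import *
s=r.sense();print(s["tool_pos"],s["tcp_rot"],s["finger_gap"],s["ft_force"],s["wrist_torque"])
d=np.array([560.7,-222.2])-s["tool_pos"][:2];y=np.radians(s["tcp_rot"][2])
print("shift",d@[np.cos(y),np.sin(y)],d@[np.sin(y),-np.cos(y)])
p=r.snapshot("wrist");save(p,"w4",f=1.5)
E
```

```text
time: 8.35
tool_pos: [561.2, -223.0, 167.5]
tcp_rot: [-179.9, 0.1, -57.3]
ft_force: [-0.5, -0.3, -1.0]
finger_gap: 10.8
[ 561.24698855 -222.97589308  167.50007048] [-1.79892925e+02  1.09090611e-01 -5.73041801e+01] 10.84734450628062 [-0.54431216 -0.26751488 -1.03896045] [0.02552368 0.00605132 0.01729559]
shift -0.9484246533694732 0.04119723035033757
```

View pics/w4.png

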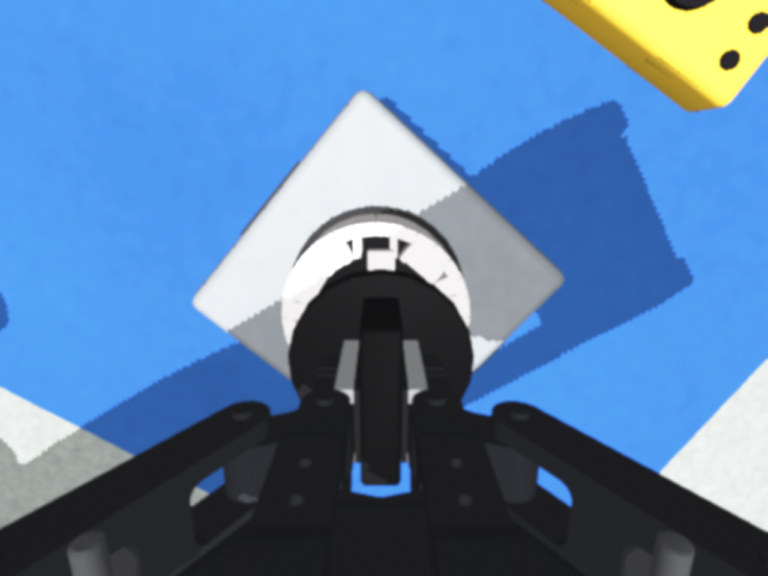

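The wrist view has the lug at (381,260) and the slot at (376,245). The collar spans columns 282-471, so its centre is about 2 mm toward tool -x of the cartridge. The slot direction lines up with the lug.

```bash
python3 -m jog '[[-0.0018,0,0.0,0,0],[-0.0018,0,0.006,0,0],[-0.0018,0,0.012,0,0],[-0.0018,0,0.016,0,0],[-0.0018,0,0.019,0,0],[-0.0018,0,0.019,0,0]]'; python3 -c "
from h import *
s=r.sense();print(s['tool_pos'],s['wrist_torque'],s['ft_force'])"
```

```text
time: 9.0
tool_pos: [560.3, -221.4, 148.3]
tcp_rot: [-179.9, 0.1, -57.3]
ft_force: [-0.3, 0.0, -2.8]
finger_gap: 11.3
[ 560.25042979 -221.41574076  148.27293278] [ 0.05734927  0.02164494 -0.04552432] [-2.93685204e-01  1.59379967e-03 -2.80574232e+00]
```

```bash
python3 -m jog '[[0,0,0.002,0,0],[0,0,0.004,0,0],[0,0,0.006,0,0],[0,0,0.006,0,0]]'; python3 -c "
from h import *
s=r.sense();print(s['tool_pos'],s['wrist_torque'],s['ft_force'])"
```

```text
time: 9.4
tool_pos: [560.1, -221.3, 141.8]
tcp_rot: [-179.9, 0.1, -57.3]
ft_force: [0.2, -0.4, -2.5]
finger_gap: 11.2
[ 560.07654441 -221.30574144  141.84041502] [-0.04368575  0.02867291  0.01692993] [ 0.21381878 -0.35966196 -2.50488407]
```

```bash
python3 -m jog '[[0,0,0.001,0,0],[0,0,0.002,0,0],[0,0,0.003,0,0],[0,0,0.003,0,0]]'; python3 -c "
from h import *
s=r.sense();print(s['tool_pos'],s['wrist_torque'],s['ft_force'])"
```

```text
time: 9.8
tool_pos: [560.2, -221.4, 139.3]
tcp_rot: [-179.9, 0.1, -57.3]
ft_force: [-2.0, 1.1, 3.2]
finger_gap: 11.0
[ 560.20801954 -221.37404705  139.31962277] [0.16771238 0.39599497 0.02136692] [-1.95713993  1.09470066  3.16321889]
```

```bash
python3 -m jog '[[0,0,0.001,0,0],[0,0,0.002,0,0],[0,0,0.002,0,0]]'; python3 -c "
from h import *
s=r.sense();print(s['tool_pos'],s['wrist_torque'],s['ft_force'])"
```

```text
time: 10.1
tool_pos: [560.4, -221.4, 137.5]
tcp_rot: [-179.9, 0.1, -57.3]
ft_force: [-1.5, 0.7, 3.8]
finger_gap: 10.9
[ 560.37890359 -221.43028471  137.48068364] [ 0.11424919  0.28686224 -0.03256163] [-1.53263531  0.72364078  3.81106493]
```

```bash
python3 -m jog '[[-0.0005,0,0.002,0,0],[-0.0005,0,0.004,0,0],[-0.0005,0,0.005,0,0],[-0.0005,0,0.005,0,0]]'; python3 -c "
from h import *
s=r.sense();print(s['tool_pos'],s['wrist_torque'],s['ft_force'])"
```

```text
time: 10.5
tool_pos: [560.4, -221.3, 132.6]
tcp_rot: [-179.9, 0.0, -57.3]
ft_force: [-1.6, -1.4, 5.1]
finger_gap: 11.5
[ 560.35128438 -221.31114117  132.57217983] [-0.33076445  0.13018462 -0.06563269] [-1.56295997 -1.42168696  5.05385073]
```

```bash
python3 -m jog '[[0,0,0.002,0,0],[0,0,0.004,0,0],[0,0,0.0053,0,0],[0,0,0.0053,0,0]]'; python3 -c "
from h import *
s=r.sense();print(s['tool_pos'],s['wrist_torque'],s['ft_force'])"
```

```text
time: 10.9
tool_pos: [560.4, -221.4, 127.4]
tcp_rot: [-179.9, 0.0, -57.3]
ft_force: [-2.2, -1.1, 7.2]
finger_gap: 11.1
[ 560.39117958 -221.35726915  127.39351251] [-0.09794057  0.37547526  0.00904024] [-2.24678303 -1.05108638  7.22310756]
```

```bash
python3 -m jog '[[0,0,0.0005,3,0],[0,0,0.0005,6,0],[0,0,0.0005,9,0],[0,0,0.0005,9,0]]'; python3 -c "
from h import *
s=r.sense();print(s['tool_pos'],s['tcp_rot'],s['wrist_torque'],s['ft_force'])"
```

```text
time: 11.3
tool_pos: [560.9, -221.4, 127.4]
tcp_rot: [-179.8, 0.0, -66.4]
ft_force: [-0.7, 0.2, 5.8]
finger_gap: 11.2
[ 560.86271544 -221.43321571  127.43839037] [-1.79824152e+02  2.44764829e-02 -6.64220567e+01] [-0.02419783  0.11105487 -0.01988598] [-0.71269362  0.17206201  5.79736569]
```

```bash
python3 -m jog '[[0,0,0,5,0],[0,0,0,10,0],[0,0,0,15,0],[0,0,0,20,0],[0,0,0,25,0],[0,0,0,27,0],[0,0,0,27,0]]'; python3 -c "
from h import *
s=r.sense();print(s['tool_pos'],s['tcp_rot'],s['wrist_torque'],s['ft_force'])"; python3 -m jog '[[0,0,0,1.5,0],[0,0,0,3,0],[0,0,0,3,0]]'; python3 -c "
from h import *
s=r.sense();print(s['tool_pos'],s['tcp_rot'],s['wrist_torque'],s['ft_force'])"
```

```text
time: 12.0
tool_pos: [561.2, -221.4, 127.9]
tcp_rot: [-179.8, 0.1, -93.5]
ft_force: [-0.1, -1.0, 6.3]
finger_gap: 11.1
[ 561.2125116  -221.39610561  127.89736761] [-1.79811905e+02  9.79450785e-02 -9.34944755e+01] [-0.00191024  0.14915549 -0.05530433] [-0.14499256 -0.96662161  6.33897689]
time: 12.3
tool_pos: [561.3, -221.3, 128.2]
tcp_rot: [-179.8, 0.1, -96.5]
ft_force: [-1.4, 0.4, 6.1]
finger_gap: 11.1
[ 561.26344047 -221.29114797  128.16802128] [-1.79815011e+02  1.15805053e-01 -9.65445909e+01] [ 0.02827623  0.38618739 -0.01128656] [-1.41919702  0.39792041  6.06174597]
```

```bash
for i in 1; do python3 -m jog '[[0,0,0.001,1,0],[0,0,0.001,2,0],[0,0,0.001,2,0]]'; python3 -c "
from h import *
s=r.sense();print(s['tool_pos'],s['tcp_rot'],s['wrist_torque'],s['ft_force'])"; python3 -m jog '[[0,0,0,1,0],[0,0,0,1.5,0],[0,0,0,1.5,0]]'; python3 -c "
from h import *
s=r.sense();print(s['tool_pos'],s['tcp_rot'],s['wrist_torque'],s['ft_force'])"; done
```

```text
time: 12.6
tool_pos: [561.2, -221.3, 127.4]
tcp_rot: [-179.8, 0.1, -98.6]
ft_force: [-1.7, -0.1, 6.1]
finger_gap: 11.0
[ 561.24885033 -221.27827     127.42309461] [-1.79821469e+02  1.23076356e-01 -9.85749307e+01] [-0.02056894  0.39769334  0.03908923] [-1.66921736 -0.12541529  6.13291675]
time: 12.9
tool_pos: [561.1, -221.7, 127.5]
tcp_rot: [-179.8, 0.1, -100.1]
ft_force: [-2.6, -3.7, 5.9]
finger_gap: 11.5
[ 561.14679844 -221.72149349  127.4957178 ] [-1.79826089e+02  8.43926672e-02 -1.00083953e+02] [-0.72183458  0.45120941  0.30001062] [-2.60784237 -3.70596571  5.87856792]
```

```bash
python3 -m jog '[[0,0,0,0.7,0],[0,0,0,0.7,0]]'; python3 -c "
from h import *
s=r.sense();print(s['tool_pos'],s['tcp_rot'],s['wrist_torque'],s['ft_force'])"
```

```text
time: 13.1
tool_pos: [561.1, -221.8, 127.5]
tcp_rot: [-179.8, 0.1, -100.8]
ft_force: [-2.8, -3.2, 5.2]
finger_gap: 11.2
[ 561.13345737 -221.81375609  127.53494462] [-1.79826489e+02  7.37436836e-02 -1.00789232e+02] [-0.56635354  0.40849052  0.7142996 ] [-2.75368084 -3.19029699  5.19801945]
```

```bash
python3 -m jog '[[0,0,0,-1.8,0],[0,0,-0.001,-1.8,0],[0,0,-0.002,-1.8,0],[0,0,-0.003,-1.8,0],[0,0,-0.0035,-1.8,0],[0,0,-0.0035,-1.8,0]]'; python3 -c "
from h import *
s=r.sense();print(s['tool_pos'],s['tcp_rot'],s['wrist_torque'],s['ft_force'])"
```

```text
time: 13.7
tool_pos: [561.2, -221.7, 131.1]
tcp_rot: [-179.8, 0.1, -99.0]
ft_force: [-1.9, -0.9, 4.7]
finger_gap: 10.9
[ 561.19687729 -221.67800606  131.12558955] [-1.79817950e+02  8.13690297e-02 -9.89905619e+01] [-0.20793272  0.38289294  0.01640015] [-1.87710534 -0.85376191  4.74083822]
```

```bash
python3 -m jog '[[0,0,-0.0005,0,0],[0,0,-0.001,0,0],[0,0,-0.001,0,0]]'; python3 -c "
from h import *
s=r.sense();print(s['tool_pos'],s['tcp_rot'],s['wrist_torque'],s['ft_force'])"; python3 -m jog '[[0,0,0,0,5],[0,0,0,0,10],[0,0,0,0,15],[0,0,0,0,20],[0,0,0,0,30],[0,0,0,0,40],[0,0,0,0,40]]';python3 -m jog '[[0,0,0,0,60],[0,0,0,0,60],[0,0,-0.02,0,60],[0,0,-0.05,0,60],[0,0,-0.08,0,60],[0,0,-0.11,0,60],[0,0,-0.13,0,60],[0,0,-0.13,0,60]]'; python3 -m jog '[[0,0.03,0,0,60],[0,0.08,0,0,60],[0,0.08,0,0,60],[0,0.08,0,0,60]]'
python3 - <<'E'
from h import *
s=r.sense();p=r.snapshot("wrist");T=toolT(s)@np.array(p["tool_from_camera"]);b=r.snapshot("scene")
A=cv2.resize(p["image"],None,fx=.78,fy=.78);c=cv2.resize(b["image"][105:185,150:260],None,fx=3.64,fy=3.64,interpolation=cv2.INTER_CUBIC)
h=max(A.shape[0],c.shape[0]);pad=lambda x:cv2.copyMakeBorder(x,0,h-x.shape[0],0,0,cv2.BORDER_CONSTANT)
m=np.hstack([pad(A),pad(c)]);m=m[:, :800];cv2.imwrite("pics/end.png",m[...,::-1]);print(m.shape)
for q,k,t in ((p,"w",T),(b,"s",None)):
  for d in r.pinpoint(q,"cartridge_center")[:3]: print(k,d["uv"],d["conf"],onz(q,d["uv"],102,t), proj(q,[560.5,-221.7,102],t))
E
```

```text
time: 14.0
tool_pos: [561.2, -221.7, 132.1]
tcp_rot: [-179.8, 0.1, -99.0]
ft_force: [-0.6, -0.6, 3.0]
finger_gap: 10.8
[ 561.19793869 -221.65591291  132.05426692] [-1.79817015e+02  8.65585891e-02 -9.89939464e+01] [-0.39440369  0.28287493  0.01921917] [-0.62707845 -0.63574405  3.03840343]
time: 14.7
tool_pos: [561.2, -221.5, 131.9]
tcp_rot: [-179.8, 0.1, -99.0]
ft_force: [0.6, 0.3, -0.2]
finger_gap: 34.1
time: 15.5
tool_pos: [562.4, -222.5, 266.4]
tcp_rot: [-179.5, -0.0, -99.0]
ft_force: [0.6, -0.3, 0.0]
finger_gap: 51.7
time: 15.9
tool_pos: [482.1, -209.5, 264.4]
tcp_rot: [-179.5, 0.0, -99.0]
ft_force: [1.6, -0.2, 0.8]
finger_gap: 51.3
(300, 799, 3)
w [253.5, 92.6] 0.7 [ 562.0841263  -220.91807948  102.        ] [254.6413681   94.29547466]
s [265.9, 237.7] 0.94 [671.96001474 180.04168878 102.        ] [200.61924757 135.61651011]
s [340.3, 260.3] 0.88 [591.74404606 335.35199887 102.        ] [200.61924757 135.61651011]
s [203.1, 136.5] 0.75 [ 557.59323306 -213.79070751  102.        ] [200.61924757 135.61651011]
```

View pics/end.png

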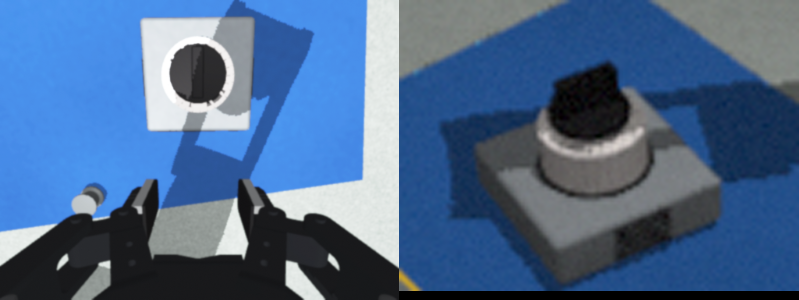

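The final view shows the cartridge upright in the collar. To check its height (locked or lifted by the spring), I'll overlay both predicted bar-top outlines on the scene view.

```bash
python3 - <<'E'
from h import *
b=r.snapshot("scene");x0,y0,f=160,100,7
im=cv2.resize(b["image"][y0:y0+75,x0:x0+90],None,fx=f,fy=f,interpolation=cv2.INTER_CUBIC)[...,::-1].copy()
im=np.clip(255*(im/255.)**.6,0,255).astype(np.uint8)
# recentre calibration on visible collar rim: draw rim (z=90) too
def poly(P,col): cv2.polylines(im,[np.array([(proj(b,q)-[x0,y0]+.5)*f for q in P]).astype(np.int32)],True,col,1)
c=np.array([560.5,-221.5]);th=np.linspace(0,2*np.pi,60)
poly([[*(c+43*np.array([np.cos(t),np.sin(t)])),90] for t in th],(255,255,0))
a=np.radians(-9);u=np.array([np.cos(a),np.sin(a)]);v=np.array([-u[1],u[0]])
for z,col in((137,(0,255,0)),(145,(0,0,255))):
    poly([[*(c+sx*25*u+sy*6*v),z] for sx,sy in((1,1),(1,-1),(-1,-1),(-1,1))],col)
    poly([[*(c+33*np.array([np.cos(t),np.sin(t)])),z-32] for t in th],col)
cv2.imwrite("pics/chk.png",im)
E
```

```text
(no output)
```

View pics/chk.png

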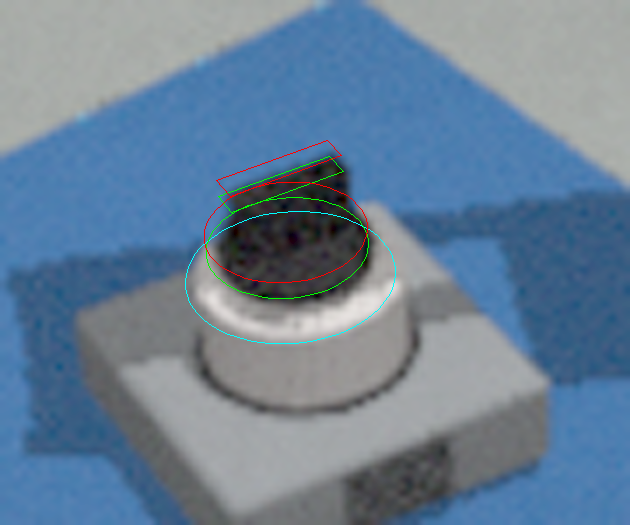

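The green (locked) outline fits to within the same small calibration shift that shows on the collar rim, and the red (lifted) one doesn't. The bar is level. I'm handing in.

```bash
python3 -c "
from bench import r
print(r.sense()['time'],r.hand_in())"
```

```text
the job is handed in; nothing more can be done
16.15 None
```

The small black cartridge is in the collar, turned clockwise onto the stop and let go in its notches, and the job was handed in at 16 s of the 72 s allowed.

**Fitting:** I found the slot line by eye at about 33°, so the lugs went in without any searching on the rim. The most I pushed down was about 10 N against the spring. The turn was free for about 41°. The stop then came on at about 43°, with the torque rising from about 0 to 0.3 and then 0.7 N m. I backed off 1.8°, let it rise to the notch height and opened the gripper. The wrist force was about 0 after release.

**Last checks:**
- **Height and tilt:** in the scene view the cartridge stands level, and its height fits the locked outline, not the lifted one. The outlines sat about 1 pixel off on both the collar and the cartridge, which is calibration error.
- **Position:** the wrist view puts it centred on the collar to within about 2 mm.
- **Lock not tested:** I did not tug or twist it after letting go, so the lock rests on the felt stop and the measured height.
- **Other things on the bench:** I made no contact with them, but I did not compare them before and after.

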